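# Refit the gear guard of the spindle sander and switch the machine on

### The job

The gear guard of the bench spindle sander is off: put it back over the gear window on the machine's sloping front, sliding it straight down the slope until its flat tongue is fully home in the slot of the interlock switch. Let go of it, and only then push the machine's toggle lever up the slope to its on stop. Leave everything else as it is: do not disturb the other things on the bench or the workpiece on the machine.

Things in the scene. Friction and masses are not known exactly. Their poses are not given: they have to be found in the camera images.
- guard_grip (a point): Loose guard: grey plate 105 (x) x 120 (y) x 5 mm, 0.3 kg, starts flat on the bench. Point: middle of its black handle bar, over the plate's middle, 30 mm above its underside. Bar along x, 80 long, 14 wide (grip across y), 20 to 40 mm above the underside, on a foot near each end. x points from the tongue end to the plain end (up the slope when home), z out of its top.
- tongue_tip (a point): Tip of the guard's steel tongue, mid-thickness; from the grip point 80.5 mm along the guard's -x and 19 mm lower; guard's axes. The tongue sticks out 28 mm from the middle of the plate's -x edge, is 16 mm wide and 4 mm thick (9 to 13 mm above the plate's underside), with a round nose of 8 mm radius.
- slot_mouth (a point): Mouth centre of the slot in the interlock switch (black box 40 wide, 25 high, low on the sander's slope). Axes: x up the slope, 32 deg above level, away from the robot; z square out of the panel; y to its left. Slot 30 deep along -x, 19 wide, 6.5 high, 2.5 mm bevels; 11 mm above the panel, as the tongue of a guard lying flat. Home: guard's edge meets the mouth face, tip 28 mm in.
- gear_window (a point): Middle of the gear window (80 x 92 mm), on the surface of the sloping front panel of the fixed green spindle sander (290 deep, 260 wide, upright drum on its table at the back); axes as the slot mouth's. The panel is flat to 105 mm up the slope from here. Guide cheeks 6 mm high flank the guard's lower 37 mm at y = +-63 mm (3 mm clear), flared at the top.
- plunger (a joint): Sprung plunger in the slot, m: 0 = free, grows as the tongue pushes it in; about 0.006 with the guard home. The tongue meets it 22 mm inside the slot; it pushes back with about 1.2 N, and the guard stays in when let go.
- lever_knob (a point): Centre of the ball knob (black, 20 mm across) of the toggle lever on the right part of the sloping panel, 125 mm right of the slot's middle line. The knob is 50 mm from the lever's pivot; the pivot is 12 mm above the panel and 55 mm farther up the slope than the slot mouth.
- lever (a joint): Toggle lever angle, rad: 0 = off, leaning 0.3 rad down the slope from square to the panel; 0.8 = on stop, leaning 0.5 rad up the slope. It stays where it is left; 1 to 2 N at the knob move it.
- ears: Black and orange ear defenders lying on the bench, 142 x 218 x 87 mm; origin at the middle of the underside. Bystander.
- bird: Thin wooden bird-shaped cut-out, 71 x 110 x 9 mm, lying on the sander's flat table (171 mm above the bench; the drum on it rises to 266 mm); origin at the middle of the underside. Bystander.
- cork_block: Cork sanding block, 60 x 97 x 26 mm, origin at the middle of the underside. Bystander.
- tin: Wax tin, 69 mm across, 59 mm high, origin at the middle of the underside. Bystander.
- tall_block: Sawn wooden block, 44 x 45 x 68 mm high, origin at the middle of the underside. Bystander.
- glue: Glue bottle with an orange nozzle, 38 x 56 mm, 163 mm high, origin at the middle of the underside. Bystander.
There are look-alikes about, which are no part of the job. What is shaped like the part that bears guard_grip but green is not meant.

How it is judged (in metres and radians):
On the way, in this order (a step that is already met when the one before it is completed fails the run):
1. the guard lies on the panel with its tongue home in the switch, the plunger pressed, and the fingers off it (x of tongue_tip in the frame of slot_mouth between -0.032 and -0.0255 m and y of tongue_tip in the frame of slot_mouth between -0.003 and 0.003 m and z of tongue_tip in the frame of slot_mouth between -0.003 and 0.003 m and angle between the z axis of guard_grip and the z axis of slot_mouth, either way round below 0.07 rad and angle between the x axis of guard_grip and the x axis of slot_mouth, either way round below 0.07 rad and value of joint plunger above 0.0035 m and contact force between the fingers and anything else below 0.1 N), for 0.2 s.
2. the lever is pushed up to its on stop (value of joint lever above 0.68 rad), for 0.1 s.
At the end, for the whole second after the job is handed in: The guard lies flat on the sloping panel (within 4 degrees), its tongue at least 25.5 mm (of 28) inside the switch's slot and within 3 mm of its middle, the plunger pressed in more than 3.5 mm, and the toggle lever past 0.68 rad (stop at 0.8); no bystander moved more than 40 mm (x of tongue_tip in the frame of slot_mouth between -0.032 and -0.0255 m and y of tongue_tip in the frame of slot_mouth between -0.003 and 0.003 m and z of tongue_tip in the frame of slot_mouth between -0.003 and 0.003 m and angle between the z axis of guard_grip and the z axis of slot_mouth, either way round below 0.07 rad and angle between the x axis of guard_grip and the x axis of slot_mouth, either way round below 0.07 rad and value of joint plunger above 0.0035 m and value of joint lever above 0.68 rad); the robot touches nothing.
It fails at once if the lever is switched on while the guard is not home (value of joint lever above 0.5 rad and not (x of tongue_tip in the frame of slot_mouth between -0.032 and -0.0255 m and y of tongue_tip in the frame of slot_mouth between -0.003 and 0.003 m and z of tongue_tip in the frame of slot_mouth between -0.003 and 0.003 m and angle between the z axis of guard_grip and the z axis of slot_mouth, either way round below 0.07 rad and angle between the x axis of guard_grip and the x axis of slot_mouth, either way round below 0.07 rad and value of joint plunger above 0.0035 m)).
It fails at once if a bystander (ear defenders, bird cut-out, sanding block, tin, wooden block or glue bottle) is disturbed: moved more than 40 mm (distance of any of ears, bird, cork_block, tin, tall_block, glue from where it was at the start of the episode above 0.04 m).
It also fails if it takes over 56 s, if anything falls off the work surface, if the arm or the gripper's body presses on something with over 40 N, if the wrist force passes 120 N, or if a joint passes its speed limit or range.

### The arm

A 6-joint arm with a two-finger parallel gripper is mounted at the origin on the work surface; the furniture and walls round the work are solid. World frame = base frame: x ahead of the robot, y to its left, z up, the work surface at z = 0. Lengths are in mm, angles in rad, forces in N, time in s.
With the tool pointing down it reaches from about 300 to 775 mm from the base axis. Payload 14.6 kg.
Tool frame: the origin (TCP) lies on the centre line of the jaws, within the pads' length; the fingertips stand 19 mm ahead of it and the grasp point (between the pads) is the TCP (bot.tip_reach is the distance from the TCP to the fingertips, in mm); z points along the fingers, y is the line along which they close (so a half turn about z gives the same grasp; the last joint's range is limited). The gripper opens to 85 mm and grips with 20 to 120 N. Pads are 22 mm wide; open, the fingers measure 114 mm over their backs; the gripper's body (76 mm by 85 mm) begins 54 mm behind the grasp point. The pads swing forward as they close: fully open they stand 13 mm farther back than shut.
Start: joints at [-0.067, 0.3, 1.521, -0, 1.321, -0.067], TCP at [549.991, -0.002, 250.281] pointing down, gripper open.
Joint ranges: [-3.03, 3.03], [-0.79, 2.21], [0.23, 2.52], [-1.04, 4.18], [0, 3.07], [-2.55, 2.55]. Speed limits (rad/s): [2.22, 2.22, 2.57, 3.14, 3.14, 3.14].

### API

Orientations are given as a unit quaternion [w, x, y, z].
In Python, from rig import bot gives the robot as it stands. Calls block until the motion is done:
- bot.move_to(position, orientation): joint-space move of the TCP to a pose.
- bot.servo_line(position, attitude=None, speed=150, until_force=None): straight line of the TCP; attitude=None keeps the orientation; speed is the mean speed in mm/s. With until_force (N) it stops when the force on the tool has changed by that much, and returns True; else False.
- bot.move_joints(angles): joint-space move.
- bot.move_gripper(opening, grip_force=None): finger opening in mm; grip_force is the grip in N (None keeps the last); returns when the fingers have stopped.
- bot.dwell(seconds).
- bot.ik(position, orientation): joint angles nearest the present ones, or None.
- bot.read_state(): the state.
- bot.read_camera(name): name is "scene" or "side" or "wrist"; returns a dict with "image" (480x640x3 uint8, blue, green, red), "depth" (480x640 float32, mm along the optical axis (not along the pixel's ray), 0 where there is no reading), "fovy" (degrees; the focal length in pixels is half the picture's height over the tangent of half this angle, whatever the lens; pixels are square), "cx", "cy" (the principal point, pixels), "eye" and "attitude" of the camera in the world; the wrist camera has in their place "mount" (4x4, takes a point from camera to tool coordinates, whose origin is the TCP and whose axes are the flange's). Camera axes: x right, y down, z forward; pixel columns grow to the right and rows downward; lengths in mm; the calibration is good to about 2 mm. A picture is of the moment at which its call begins: read the wrist's pose just before it.
A pose or a line that the arm cannot do raises bot.MotionError and nothing moves.
- bot.finish_job(): hands the job in; it is judged then, once.
The state is a dict: "clock": time; "joint_positions": joint angles; "qvel": joint speeds; "effort": joint torques, N m; "ee_pos": TCP position; "tool_rot": TCP orientation; "ft_force": force on the tool from outside, world axes, zero at the start; "moment": the same for the moment, N m; "grip_width": finger opening in mm; "grip_force": force on a finger pad.
Only numpy, scipy, OpenCV 4.12 (cv2) and the standard library are available. Lean on these libraries where they do the work, as an engineer would, in place of code of your own. Each camera call takes 0.05 s, during which the arm holds its last target. There are 200 camera calls.

## Working session

There is one attempt and no reset: what is moved stays moved. The work goes in short steps, each a Python script; the robot and the scene stay as the last script left them, time stands still between calls to the robot, and variables do not carry over. Pictures are saved under pics/ and viewed, at most 10 in all, crops included, and the job is handed in when it is done.

```bash
mkdir -p pics; ls; cat > h.py <<'E'
import numpy as np, cv2
from scipy.spatial.transform import Rotation as R
from rig import bot
def q2r(q): return R.from_quat([q[1],q[2],q[3],q[0]]).as_matrix()
def r2q(m):
    x,y,z,w=R.from_matrix(m).as_quat(); return [w,x,y,z]
def cam(name):
    s=bot.read_state(); c=bot.read_camera(name)
    f=240/np.tan(np.radians(c["fovy"])/2)
    if "mount" in c:
        T=np.eye(4);T[:3,:3]=q2r(s["tool_rot"]);T[:3,3]=s["ee_pos"];T=T@np.array(c["mount"])
    else:
        T=np.eye(4);A=np.array(c["attitude"]);T[:3,:3]=A if A.shape==(3,3) else q2r(A);T[:3,3]=c["eye"]
    v,u=np.mgrid[:480,:640];d=c["depth"]
    P=np.stack([(u-c["cx"])/f*d,(v-c["cy"])/f*d,d],-1)@T[:3,:3].T+T[:3,3]
    P[d==0]=np.nan
    return c["image"],P,T,(f,c["cx"],c["cy"])
E
python3 - <<'E'
from h import *
for n in ("scene","side","wrist"):
    im,P,T,k=cam(n); cv2.imwrite(f"pics/{n}0.png",im); np.savez(f"{n}0.npz",im=im,P=P,T=T,k=k); print(n,T.round(2).tolist(),k)
E
```

```text
pics
scene [[0.69, -0.52, 0.51, -108.37], [-0.73, -0.51, 0.46, -538.41], [0.02, -0.68, -0.73, 980.99], [0.0, 0.0, 0.0, 1.0]] (np.float64(455.2281399550682), 314.6399687579926, 234.47189507034403)
side [[-0.99, -0.07, 0.14, 284.52], [-0.16, 0.55, -0.82, 1128.25], [-0.02, -0.83, -0.56, 911.49], [0.0, 0.0, 0.0, 1.0]] (np.float64(467.72437411729965), 318.2156449948884, 229.7702506663926)
wrist [[1.0, -0.0, -0.0, 550.64], [-0.0, -0.96, -0.26, 67.55], [-0.0, 0.26, -0.96, 373.18], [0.0, 0.0, 0.0, 1.0]] (np.float64(410.35652272710325), 324.6456893953027, 241.69179157642827)
```

View pics/scene0.png

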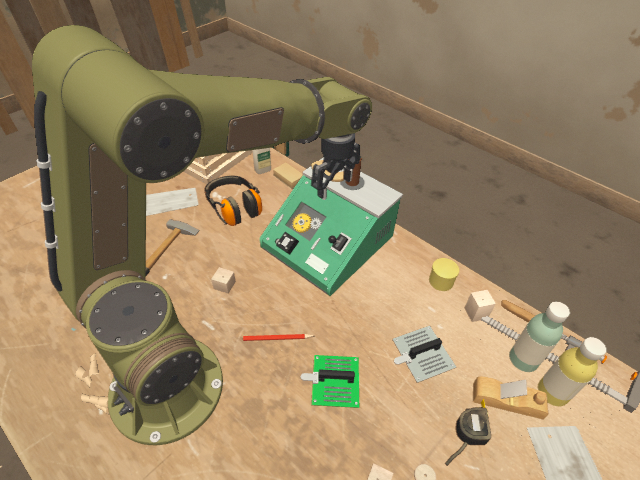

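View pics/side0.png

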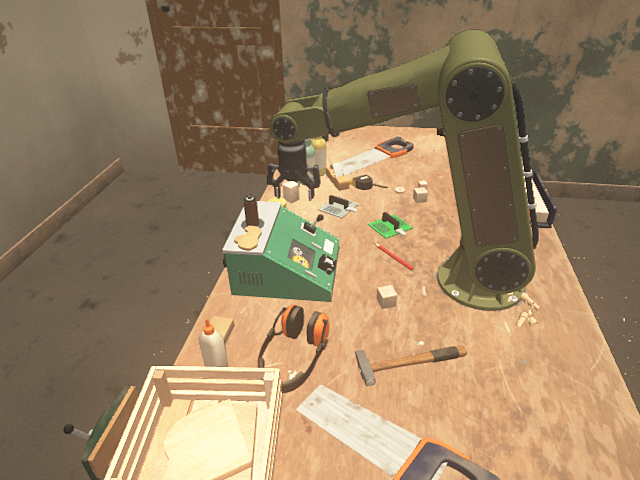

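The scene view shows the grey guard at (425,355) with its tongue towards (400,360), the green look-alike at (335,380), the sander with its slope at (310,235), the switch at (287,242) and the lever at (338,240). Next I'll get coarse 3D positions from depth.

```bash
python3 - <<'E'
import numpy as np,cv2
d=np.load("scene0.npz");im,P=d["im"],d["P"]
hsv=cv2.cvtColor(im,cv2.COLOR_BGR2HSV)
for n,(u,v) in dict(guard=(410,345),bar=(427,347),tongue=(402,360),switch=(287,240),lever=(334,238),winl=(300,224),table=(380,190),tin=(445,270),block=(482,300)).items(): print(n,P[v-2:v+3,u-2:u+3].reshape(-1,3).mean(0).round(1), hsv[v,u])
m=(hsv[...,0]>70)&(hsv[...,0]<90)&(hsv[...,1]>120)&np.isfinite(P[...,0]);m[:150]=0;m[300:]=0;m[:,410:]=0;m[:,250:]&=True
p=P[m]; print(len(p),p.min(0),p.max(0))
rng=np.random.default_rng(0);best=0
for _ in range(500):
    a,b,c=p[rng.choice(len(p),3,False)];n=np.cross(b-a,c-a);n/=np.linalg.norm(n)+1e-9
    if n[2]<0:n=-n
    if abs(n[2]-.848)>.06: continue
    i=abs((p-a)@n)<3
    if i.sum()>best:best=i.sum();bi=i
q=p[bi];c=q.mean(0);n=np.linalg.svd(q-c,full_matrices=False)[2][2];n*=np.sign(n[2])
print(best,c,n,np.degrees(np.arccos(n[2])),np.degrees(np.arctan2(-n[1],-n[0])))
x=np.array([-n[0],-n[1],0]);x/=np.linalg.norm(x);yv=np.cross([0,0,1],x);
print(np.percentile((q@yv),[0,1,99,100]),yv, np.percentile(q@x,[0,1,99,100]))
# guard
m=(P[...,2]>1)&(P[...,2]<60)&(np.abs(P[...,0]-P[350,410,0])<100)&(np.abs(P[...,1]-P[350,410,1])<100)&(hsv[...,1]<60)
print(m.sum());g=P[m];print(np.percentile(g,[1,50,99],axis=0).round(1))
w=np.load("wrist0.npz");cv2.imwrite("pics/w0b.png",w["im"])
E
```

```text
guard [ 463.5 -335.8    4.1] [ 38  18 160]
bar [ 468.2 -374.    35.6] [45  9 54]
tongue [ 414.2 -346.4   11.2] [ 24  19 218]
switch [446.5  65.9  86.5] [ 24  17 223]
lever [495.1 -54.6 147.3] [ 0  9 54]
winl [515.5  85.2  83.1] [ 25  21 223]
table [696.3 -40.3 170.6] [ 24  19 219]
tin [ 675.5 -286.4   58.5] [ 27 119 235]
block [ 650.1 -405.    67.3] [ 18  56 254]
20 [ 437.68700323 -101.63444505  -73.97017673] [860.71283815 495.90417579 152.71097775]
14 [552.40129793 -96.95119752 115.48707116] [-0.2892867   0.87073559  0.39765908] 66.56808226875509 -71.62183348005661
[383.31925126 389.16576999 551.31134733 551.80869835] [ 0.94899623  0.31528743 -0.        ] [234.44791496 236.08965611 281.74057373 281.85092242]
1997
[[ 401.9 -436.     1.2]
 [ 462.8 -372.6    4.6]
 [ 529.2 -303.5   40.6]]
```

View pics/wrist0.png

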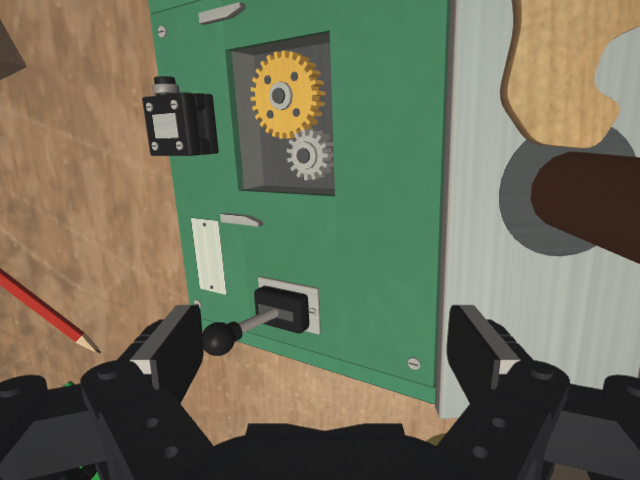

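The wrist view shows the switch box at (180,122), the window at (285,115), cheeks at (220,12) and (240,220), and the lever knob at (220,338). I'll measure the panel frame from this picture and take a close look at the guard.

```bash
cat > panel.py <<'E'
from h import *
def panel(im,P,verbose=1):
    hsv=cv2.cvtColor(im,cv2.COLOR_BGR2HSV)
    g=(hsv[...,0]>65)&(hsv[...,0]<90)&(hsv[...,1]>90)&np.isfinite(P[...,0])
    g=cv2.erode(g.astype(np.uint8),np.ones((5,5)))>0
    p=P[g]
    for _ in range(8):
        c=np.median(p,0) if _==0 else p.mean(0); n=np.linalg.svd(p-c,full_matrices=False)[2][2];n*=np.sign(n[2])
        r=(P[g]-c)@n; p=P[g][abs(r)<max(1.5,8-2*_)]
    x=np.array([-n[0],-n[1],0]);x/=np.linalg.norm(x);y=np.cross([0,0,1],x)
    X=np.cross(y,n)
    F=np.stack([X,y,n],1)
    return F,c,np.std((p-c)@n),hsv
E
python3 - <<'E'
from panel import *
d=np.load("wrist0.npz");im,P=d["im"],d["P"]
F,c,sd,hsv=panel(im,P)
print(F.round(4).tolist(),c.round(1),sd,"slope",np.degrees(np.arccos(F[2,2])),"yaw",np.degrees(np.arctan2(F[1,0],F[0,0])))
Q=(P-c)@F
# switch box top
for n,(u0,u1,v0,v1) in dict(sw=(135,225,75,160),lev=(200,245,315,360)).items():
    q=Q[v0:v1,u0:u1].reshape(-1,3);k=q[:,2]>(20 if n=="sw" else 35); k&=q[:,2]<(28 if n=="sw" else 90)
    print(n,k.sum(),np.percentile(q[k],[1,5,50,95,99],axis=0).round(1).tolist())
# window: pixels darker / below panel
k=(Q[...,2]<-5);k[:, :225]=0;k[:,345:]=0;k[200:]=0;k[:25]=0
q=Q[k];print("win",np.percentile(q,[.5,2,98,99.5],axis=0).round(1).tolist())
np.savez("F.npz",F=F,c=c)
# cheeks & bird
for n,(u0,u1,v0,v1) in dict(ckL=(195,245,0,26),ckR=(215,265,208,230)).items():
    q=Q[v0:v1,u0:u1].reshape(-1,3);k=(q[:,2]>4)&(q[:,2]<8);print(n,np.percentile(q[k],[1,50,99],axis=0).round(1).tolist())
s=bot.read_state();print(s["tool_rot"])
bot.move_to([467,-345,260],s["tool_rot"])
im,P,T,k=cam("wrist");cv2.imwrite("pics/guard1.png",im);np.savez("guard1.npz",im=im,P=P,T=T,k=k)
E
```

```text
[[0.8476, -0.0389, -0.5292], [0.033, 0.9992, -0.0206], [0.5296, 0.0, 0.8483]] [548.7  33.  120. ] 0.5556371251987943 slope 31.97549873863067 yaw 2.22931608311311
sw 2966 [[-129.3, 21.4, 20.2], [-127.2, 23.3, 21.2], [-104.0, 42.0, 25.0], [-86.8, 59.9, 26.4], [-86.1, 66.2, 27.2]]
lev 1088 [[-43.5, -91.2, 43.8], [-41.3, -88.7, 48.2], [-34.0, -80.7, 64.3], [-30.1, -74.9, 70.9], [-29.4, -74.2, 71.4]]
win [[-72.4, -5.1, -29.2], [-72.1, -4.9, -28.8], [-7.8, 87.1, -6.5], [-3.8, 87.2, -5.3]]
ckL [[-85.9, 103.8, 4.2], [-67.8, 107.0, 5.9], [-50.1, 110.0, 7.2]]
ckR [[-85.7, -27.7, 4.2], [-68.4, -24.9, 5.9], [-49.6, -21.8, 7.0]]
[-3.27476352e-04  7.07090620e-01  7.07122801e-01 -3.04089005e-04]
```

View pics/guard1.png

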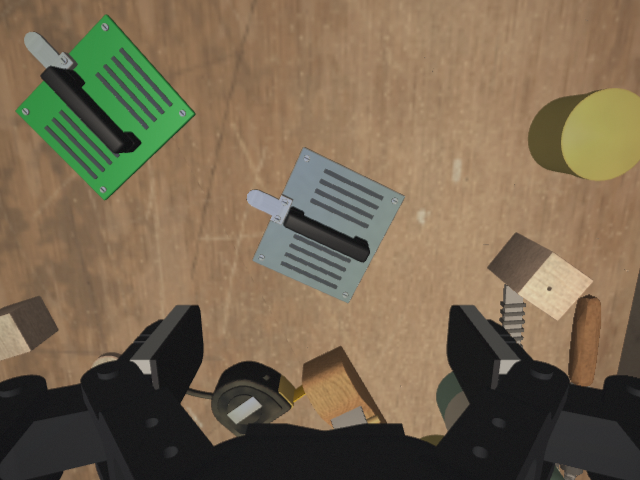

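The grey guard lies at (328,225), tongue to the left at (250,195), with space around the bar. Next: the guard pose, and a refined mouth face and knob.

```bash
python3 - <<'E'
from h import *
d=np.load("guard1.npz");im,P,T,k=d["im"],d["P"],d["T"],d["k"]
roi=np.zeros((480,640),bool);roi[140:305,240:412]=1
hsv=cv2.cvtColor(im,cv2.COLOR_BGR2HSV)
z=P[...,2];print("bench z",np.nanmedian(P[100:140,200:450,2]))
bar=roi&(z>36)&(z<44);b=P[bar];print("bar",bar.sum(),b.mean(0).round(1),cv2.minAreaRect(b[:,:2].astype(np.float32)))
def ray(u,v,h):
    r=T[:3,:3]@np.array([(u-k[1])/k[0],(v-k[2])/k[0],1]);return T[:3,3]+r*(h-T[2,3])/r[2]
pl=((hsv[...,0]>90)&(hsv[...,0]<125)&roi).astype(np.uint8)
pl=cv2.morphologyEx(pl,cv2.MORPH_CLOSE,np.ones((15,15)));
body=cv2.morphologyEx(pl,cv2.MORPH_OPEN,np.ones((31,31)))
cs=max(cv2.findContours(body,0,1)[0],key=cv2.contourArea)
pts=np.array([ray(u,v,5)[:2] for u,v in cs[:,0]],np.float32);print("plate",cv2.minAreaRect(pts))
tg=roi&(z>9.5)&(z<16)&(P[...,0]<440);t=P[tg];print("tongue",tg.sum(),t.min(0),t.max(0),t.mean(0))
s=np.load("wrist0.npz");f=np.load("F.npz");Q=(s["P"]-f["c"])@f["F"]
for r in (105,122,140):
  print([ (u,*Q[r,u].round(0)) for u in range(176,232,4)])
# sphere fit knob
q=Q[315:362,198:242];v,u=np.mgrid[315:362,198:242]
m=((u-219)**2+(v-338)**2<15**2)&(q[...,2]>40);A=q[m]
S=np.c_[2*A,np.ones(len(A))];x=np.linalg.lstsq(S,(A**2).sum(1),rcond=None)[0];print("knob",x[:3],np.sqrt(x[3]+x[:3]@x[:3]),A.min(0),A.max(0))
# pivot box
q=Q[285:335,255:310].reshape(-1,3);q=q[(q[:,2]>6)&(q[:,2]<20)];print("piv",np.percentile(q,[1,50,99],axis=0).round(1))
E
```

```text
bench z -0.23034612461839288
bar 1414 [ 469.  -367.    39.3] ((469.63153076171875, -367.8650207519531), (14.433147430419922, 79.9263687133789), 64.24058532714844)
plate ((462.5335388183594, -359.0276794433594), (111.76219177246094, 97.39347839355469), 86.26952362060547)
tongue 882 [ 396.86534144 -361.31897059    9.69222518] [ 439.79304877 -329.03180092   15.91007744] [ 417.84386143 -342.88133176   12.8354543 ]
[(176, np.float64(-92.0), np.float64(53.0), np.float64(27.0)), (180, np.float64(nan), np.float64(nan), np.float64(nan)), (184, np.float64(-88.0), np.float64(53.0), np.float64(24.0)), (188, np.float64(-85.0), np.float64(53.0), np.float64(24.0)), (192, np.float64(-86.0), np.float64(53.0), np.float64(19.0)), (196, np.float64(-88.0), np.float64(53.0), np.float64(14.0)), (200, np.float64(-87.0), np.float64(53.0), np.float64(12.0)), (204, np.float64(-88.0), np.float64(53.0), np.float64(8.0)), (208, np.float64(-86.0), np.float64(53.0), np.float64(5.0)), (212, np.float64(-86.0), np.float64(53.0), np.float64(2.0)), (216, np.float64(-84.0), np.float64(53.0), np.float64(-0.0)), (220, np.f
[... 1416 characters left out ...]
 np.float64(-88.0), np.float64(31.0), np.float64(14.0)), (204, np.float64(-88.0), np.float64(30.0), np.float64(11.0)), (208, np.float64(-89.0), np.float64(30.0), np.float64(6.0)), (212, np.float64(-87.0), np.float64(30.0), np.float64(5.0)), (216, np.float64(-88.0), np.float64(30.0), np.float64(-0.0)), (220, np.float64(-86.0), np.float64(30.0), np.float64(-2.0)), (224, np.float64(-80.0), np.float64(30.0), np.float64(0.0)), (228, np.float64(-76.0), np.float64(30.0), np.float64(0.0))]
knob [-38.48829776 -83.38192602  62.15883162] 8.899524560832274 [-41.4443087  -90.17495638  55.86491024] [-29.11766967 -73.59220708  71.50523186]
piv [[-49.6 -95.6   6.3]
 [-24.8 -79.7  15.6]
 [-11.4 -70.6  18.6]]
```

```bash
cat >> panel.py <<'E'
f=np.load("F.npz");F,c=f["F"],f["c"]
MQ=np.array([-87,41.2,11.])
def W(s): return c+F@(MQ+np.asarray(s,float))   # slot-frame (mm) -> world
RH=np.stack([-F[:,0],F[:,1],-F[:,2]],1)
QH=r2q(RH)
E
python3 - <<'E'
from panel import *
a=np.radians(-25.76);gx=np.array([np.cos(a),np.sin(a),0]);gy=np.array([-gx[1],gx[0],0])
q=r2q(np.stack([-gx,gy,[0,0,-1]],1));g=np.array([469.4,-367.7,0])
print(bot.ik([*g[:2],150],q), bot.ik([*g[:2],29.5],q))
for x in (52.5,110,): print(x,W([x,0,19]),bot.ik(W([x,0,19]),QH),bot.ik(W([x,0,100]),QH))
print(bot.read_state()["joint_positions"])
bot.move_gripper(60)
bot.move_to([*g[:2],120],q)
print(bot.servo_line([*g[:2],30],q,speed=60,until_force=8),bot.read_state()["ee_pos"])
bot.move_gripper(5,grip_force=60)
s=bot.read_state();print(s["grip_width"],s["grip_force"],s["ft_force"],s["clock"])
bot.servo_line([*g[:2],150],q,speed=120)
s=bot.read_state();print(s["grip_width"],s["grip_force"],s["ft_force"],s["moment"],s["joint_positions"],s["clock"])
im,P,T,k=cam("wrist");cv2.imwrite("pics/held.png",im)
E
```

```text
[-7.25919849e-01  4.97212937e-01  1.48955086e+00 -4.44089210e-16
  1.15482886e+00 -1.84711936e+00] [-7.25919849e-01  6.62489858e-01  1.54924978e+00 -4.44089210e-16
  9.29853011e-01 -1.84711936e+00]
52.5 [501.99697422  72.41881384 127.13314488] [ 0.08098856  0.17023259  2.10381467 -0.07294443  0.31063955 -1.46563063] [ 0.08623424 -0.05734831  2.14670841 -0.05273878  0.49523949 -1.48423085]
110 [550.73584901  74.31614768 157.58264748] [ 0.07627588  0.21218784  1.9595604  -0.04936408  0.41252783 -1.49386589] [ 0.08035835  0.0120124   1.99858737 -0.04044344  0.57367391 -1.50165576]
[-6.97119923e-01  3.61566169e-01  1.41661098e+00 -4.20580327e-04
  1.36417453e+00 -6.98528796e-01]
False [ 469.52472009 -367.81171807   30.34441803]
13.058321363635457 59.45708155632019 [-0.27838907 -0.52528562  3.68608649] 5.1083
13.06487915041948 58.571768403053284 [-0.5587118  -0.15290717 -3.11995995] [ 0.05338242 -0.04018693  0.00891505] [-7.25933560e-01  4.98169191e-01  1.49041043e+00  3.28184921e-05
  1.15452142e+00 -1.84712523e+00] 6.2583
```

View pics/held.png

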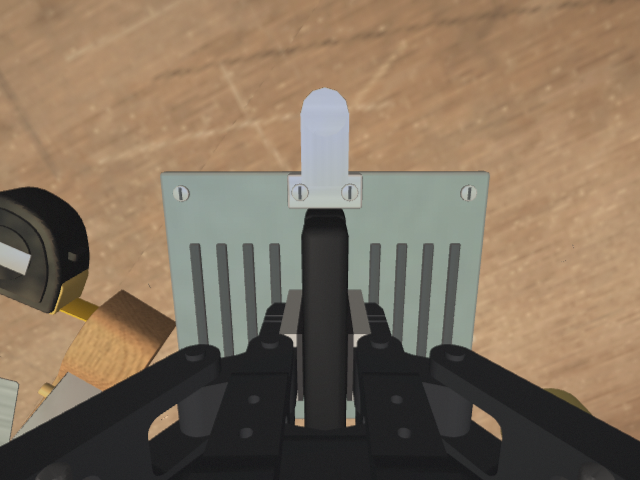

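The guard is held straight, with the tongue tip at (325,88) and centred. I'll carry it over the panel and look from the hover.

```bash
python3 - <<'E'
from panel import *
s=bot.read_state();p=s["ee_pos"]
bot.servo_line([p[0],p[1],320],speed=250)
bot.move_to(W([85,0,170]),QH)
bot.servo_line(W([103,0,24+5]),QH,speed=150)
s=bot.read_state();print(s["ee_pos"],W([103,0,29]),s["ft_force"],s["grip_width"],s["clock"])
im,P,T,k=cam("wrist");cv2.imwrite("pics/hover.png",im);np.savez("hover.npz",im=im,P=P,T=T,k=k)
E
```

```text
[539.51350843  73.82073457 162.91704515] [539.51086309  73.87917523 162.35849778] [-0.75112039 -0.81520518 -3.65324738] 13.232527885716335 9.8583
```

View pics/hover.png

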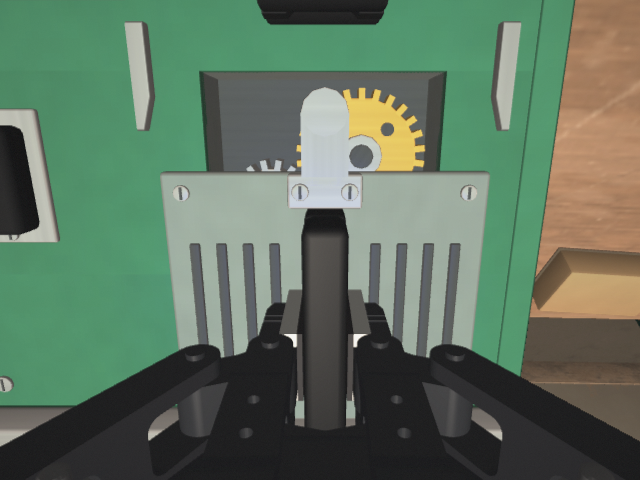

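Tongue (301–349, mid 325), switch (260–387, mid 323.5) and window (mid 323.5) line up within half a millimetre. Next: lower to contact and slide.

```bash
cat >> panel.py <<'E'
def S():
    s=bot.read_state();return (F.T@(np.array(s["ee_pos"])-c)-MQ).round(2),(F.T@np.array(s["ft_force"])).round(2),round(s["grip_width"],1),round(s["clock"],2)
E
python3 - <<'E'
from panel import *
print(S())
r=bot.servo_line(W([103,-.3,15]),QH,speed=20,until_force=5);print(r,S())
z=S()[0][2]
bot.servo_line(W([103,-.3,z+.2]),QH,speed=20);print(S())
r=bot.servo_line(W([75,-.3,z+.2]),QH,speed=40,until_force=10);print(r,S())
im,P,T,k=cam("wrist");cv2.imwrite("pics/slide.png",im)
if not r:
    r=bot.servo_line(W([50.5,-.3,z+.2]),QH,speed=25,until_force=12);print(r,S())
    im,P,T,k=cam("wrist");cv2.imwrite("pics/home.png",im)
E
```

```text
(array([ 1.0341e+02, -3.0000e-02,  2.9640e+01]), array([-2.41,  0.19, -2.91]), 13.3, 9.91)
True (array([103.  ,  -0.18,  19.68]), array([-2.86, -1.22, 11.57]), 13.3, 10.43)
(array([102.96,  -0.3 ,  19.7 ]), array([-1.49, -1.16, -1.74]), 13.2, 10.68)
False (array([75.23, -0.29, 19.92]), array([-1.75,  0.4 , -2.43]), 13.2, 11.53)
False (array([51.9 , -0.3 , 20.21]), array([ 4.53, -0.89, -3.85]), 13.1, 12.71)
```

View pics/home.png

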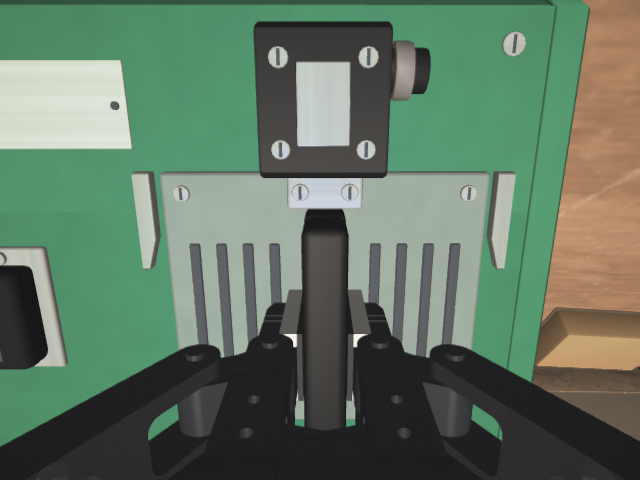

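The tongue is in the slot and the guard is centred between the cheeks (gaps at x≈158 and 490). I'll push it firmly to the stop, settle it, release and check.

```bash
python3 - <<'E'
from panel import *
r=bot.servo_line(W([48.5,-.3,20]),QH,speed=15,until_force=10);print(r,S())
x,y,z=S()[0]
r=bot.servo_line(W([x-.5,y,z-2]),QH,speed=10,until_force=8);print(r,S())
bot.move_gripper(40);print(S())
p=S()[0]
bot.servo_line(W([p[0],p[1],70]),QH,speed=80);print(S())
bot.move_gripper(3)
bot.servo_line(W([75,0,130]),QH,speed=150)
bot.dwell(.3)
im,P,T,k=cam("wrist");cv2.imwrite("pics/placed.png",im);np.savez("placed.npz",im=im,P=P,T=T,k=k);print(S())
Q=(P-c)@F-MQ
bx=(Q[...,2]>26)&(Q[...,2]<32)&(abs(Q[...,1])<20);b=Q[bx];print("bar",bx.sum(),np.percentile(b,[1,50,99],axis=0).round(1), cv2.minAreaRect(b[:,:2].astype(np.float32)))
pl=(abs(Q[...,2]+6)<3)&(abs(Q[...,1])<55)&(Q[...,0]>3)&(Q[...,0]<95);q=Q[pl]
A=np.c_[q[:,:2],np.ones(len(q))];print("plate tilt",np.linalg.lstsq(A,q[:,2],rcond=None)[0],len(q))
kn=(Q[...,2]>25)&(Q[...,1]<-105)&(Q[...,1]>-145)&(Q[...,0]<90)&(Q[...,0]>0)
print("knob",kn.sum(),np.percentile(Q[kn],[1,50,99],axis=0).round(1) if kn.any() else "")
E
```

```text
False (array([51.58, -0.31, 20.68]), array([10.74, -0.96, -4.93]), 13.0, 13.04)
True (array([52.04, -0.32, 19.65]), array([2.83, 0.19, 2.68]), 13.0, 13.31)
(array([51.15, -0.36, 19.32]), array([ 0.32, -0.37, -0.68]), 40.2, 13.68)
(array([51.01, -0.38, 69.78]), array([-0.94,  0.11,  0.32]), 40.2, 14.47)
(array([ 7.4650e+01, -2.0000e-02,  1.2957e+02]), array([-0.22,  0.19,  0.36]), 3.0, 15.84)
bar 3372 [[13.5 -6.7 26.2]
 [49.5  0.  28.6]
 [90.5  6.8 30.2]] ((52.27745819091797, -0.16557836532592773), (78.70074462890625, 13.88902473449707), 0.30306220054626465)
plate tilt [ 1.69877465e-03  8.99233145e-05 -5.99134187e+00] 21164
knob 1589 [[  38.  -132.    26.8]
 [  46.6 -121.7   56.4]
 [  55.9 -115.5   60.8]]
```

View pics/placed.png

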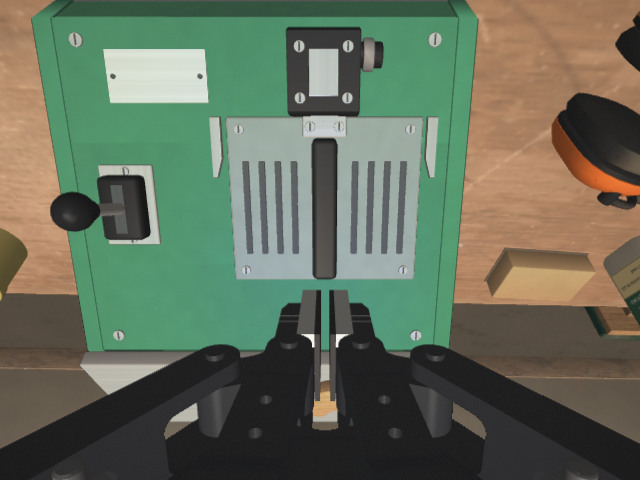

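The guard is home: flat (tilt under 0.002 rad), flush with the switch, bar centre at x=52.3, y=−0.2. The knob is at (75,211). Now the lever: closed fingertips go below the knob and push it up-slope.

```bash
python3 - <<'E'
from panel import *
bot.move_to(W([10,-125,130]),QH)
bot.servo_line(W([10,-125,59]),QH,speed=100,until_force=5);print(S())
r=bot.servo_line(W([63,-125,59]),QH,speed=35,until_force=9);print(r,S())
bot.dwell(.2)
bot.servo_line(W([40,-125,62]),QH,speed=80)
bot.servo_line(W([30,-100,150]),QH,speed=150);bot.servo_line(W([75,0,150]),QH,speed=150);bot.dwell(.2)
im,P,T,k=cam("wrist");cv2.imwrite("pics/lever.png",im);print(S())
Q=(P-c)@F-MQ
kn=(Q[...,2]>35)&(Q[...,1]<-105)&(Q[...,1]>-145)&(Q[...,0]<110)&(Q[...,0]>0)
print("knob",kn.sum(),np.percentile(Q[kn],[1,50,99],axis=0).round(1) if kn.any() else "")
bx=(Q[...,2]>26)&(Q[...,2]<32)&(abs(Q[...,1])<20);b=Q[bx];print(cv2.minAreaRect(b[:,:2].astype(np.float32)))
E
```

```text
(array([  10.27, -124.75,   59.25]), array([ 0.48, -0.65, -0.08]), 3.2, 17.4)
True (array([  58.23, -124.68,   58.42]), array([-2.27, -0.83,  1.09]), 2.6, 18.69)
(array([ 74.89,  -0.47, 149.98]), array([ 0.9 , -0.75, -0.33]), 2.8, 21.18)
knob 1157 [[  68.2 -132.4   35.6]
 [  76.1 -122.2   50.7]
 [  87.  -115.6   55.4]]
((52.352840423583984, -0.17385435104370117), (79.3019027709961, 13.894824981689453), 0.22264423966407776)
```

View pics/lever.png

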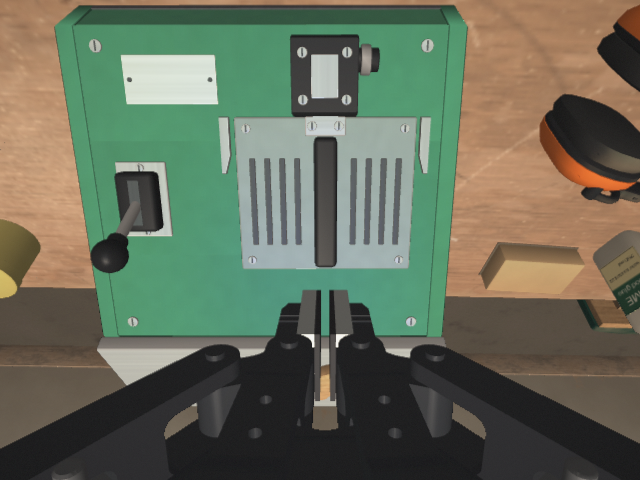

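The lever now leans up the slope (knob at (110,252)), and its height and position match the on stop. I'll give it one firmer confirming push, then hand in.

```bash
python3 - <<'E'
from panel import *
bot.servo_line(W([30,-125,140]),QH,speed=200)
bot.servo_line(W([35,-125,59]),QH,speed=120)
r=bot.servo_line(W([64,-125,59]),QH,speed=25,until_force=16);print(r,S())
bot.servo_line(W([35,-125,62]),QH,speed=80)
bot.servo_line(W([30,-100,150]),QH,speed=150);bot.servo_line(W([75,0,150]),QH,speed=150);bot.dwell(.3)
im,P,T,k=cam("wrist");Q=(P-c)@F-MQ
kn=(Q[...,2]>35)&(Q[...,1]<-105)&(Q[...,1]>-145)&(Q[...,0]<110)&(Q[...,0]>0)
print("knob",np.percentile(Q[kn],[1,50,99],axis=0).round(1))
bx=(Q[...,2]>26)&(Q[...,2]<32)&(abs(Q[...,1])<20);print(cv2.minAreaRect(Q[bx][:,:2].astype(np.float32)),S())
print(bot.finish_job())
E
```

```text
True (array([  58.32, -124.64,   58.31]), array([-1.67, -0.77,  2.62]), 3.2, 23.77)
knob [[  68.  -132.    35.6]
 [  76.  -122.2   50.7]
 [  87.1 -115.6   55.3]]
((52.326656341552734, 0.013607025146484375), (79.02507781982422, 13.86021900177002), 0.1728026419878006) (array([ 75.  ,  -0.32, 150.04]), array([ 0.4 ,  0.25, -0.58]), 2.5, 26.21)
the job is handed in; nothing more can be done
None
```

The job is handed in at about 26 s on the robot clock. By camera measurement, the guard lies flat and home in the switch, and I let go of it before pushing the lever to its on stop. The plunger and lever joints couldn't be read directly, and no verdict was returned.

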